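Loosen the left-hand clamp screw on a circuit board holder

ROBOT

A 6-joint arm with a two-finger parallel gripper is mounted at the origin on the work surface. World frame = base frame: x ahead of the robot, y to its left, z up, the work surface at z = 0. Lengths are in mm, angles in rad, forces in N, time in s.
With the tool pointing down it reaches from about 275 to 825 mm from the base axis. Payload 4.9 kg.
Tool frame: the origin (TCP) lies at the very end of the fingers, on their centre line; the grasp point (between the pads) lies 19 mm behind it; z points along the fingers, y is the direction in which the jaws open and shut (so a half turn about z gives the same grasp; the last joint's range is limited). The gripper opens to 85 mm and grips with 20 to 120 N. Pads are 22 mm wide; open, the fingers measure 114 mm over their backs; the gripper's body (76 mm by 85 mm) begins 54 mm behind the grasp point. The pads swing forward as they close: fully open they stand 13 mm farther back than shut.
Start: joints at [1.032, 0.326, -0.193, 1.052, 0, 1.437], TCP at [216.606, 505.57, 231.281] pointing down, gripper open.
Joint ranges: [-2.65, 2.65], [-0.97, 1.79], [-1.3, 1.35], [-1.93, 2.1], [-1.47, 1.37], [-3.14, 3.14]. Speed limits (rad/s): [2.57, 2.57, 3.14, 3.14, 3.14, 3.14].

INTERFACE

Orientations are given as [roll, pitch, yaw] about the fixed x, y, z axes, in that order (R = Rz(yaw) Ry(pitch) Rx(roll)).
In Python, from bench import bot, solve_ik, imaging gives the robot as it stands. Calls block until the motion is done:
- bot.move_ptp(position, orientation): joint-space move of the TCP to a pose.
- bot.movel(position, rot=None, max_speed=150, threshold=None): straight line of the TCP; rot=None keeps the orientation; max_speed is the mean speed in mm/s. With threshold (N) it stops when the force on the tool has changed by that much, and returns True; else False.
- bot.move_j(angles): joint-space move.
- bot.grip(opening, effort=None): opening from 0.0 (shut) to 1.0 (fully open); effort is the grip in N (None keeps the last); returns when the fingers have stopped.
- bot.dwell(seconds).
- solve_ik(position, orientation): joint angles nearest the present ones, or None.
- bot.get_state(): the state.
- imaging.capture(name): name is "side" or "top" or "wrist"; returns the picture (400x640x3 uint8, blue, green, red); there is no depth.
- imaging.camera_model(name): a dict with "K" (3x3 intrinsics, pixels), "position" and "rotation" of the camera in the world. Camera axes: x right, y up, looking along -z (the intrinsics and any distortion apply to the point x, -y, -z); pixel columns grow to the right and rows downward; lengths in mm; the calibration is good to about 2 mm. A picture is of the moment at which its call begins: read the wrist's pose just before it. camera_model takes no time and is no camera call; for the wrist camera it gives the pose at the moment of the call.
A pose or a line that the arm cannot do raises bot.IKError and nothing moves.
- bot.sign_off(): hands the job in, once; it reports no verdict.
The state is a dict: "t": time; "qpos": joint angles; "joint_velocities": joint speeds; "effort": joint torques, N m; "tcp_pos": TCP position; "orientation": TCP orientation; "contact_force": force on the tool from outside, world axes, zero at the start; "wrist_torque": the same for the moment, N m; "opening": opening from 0.0 (shut) to 1.0 (fully open).
Only numpy, scipy, OpenCV 4.12 (cv2) and the standard library are available. Lean on these libraries where they do the work, as an engineer would, in place of code of your own. Each camera call takes 0.05 s, during which the arm holds its last target.

TASK

Unscrew the left-hand clamp knob of the circuit board holder to its open mark: it is the one with a line engraved along its top, and its thread is reversed, so turn it clockwise as seen from above until the engraved line points at the engraved mark on the disc below it. Do not tighten it by turning it the other way, do not overshoot, and leave the plain knob of the other clamp as it is.

Things in the scene. Friction and masses are not known exactly. Their poses are not given: they have to be found in the camera images.
- lh_grip (a point): Centre of the grip bar of the left-hand knob: bare aluminium bar 56 long, 16 wide, 26 high (mm), turning about the vertical axis through this point. x: along the bar to the end with the 6 wide engraved dark line; z: up. This point is 33 above the grey clamp disc (92 across, same axis); a dark 8 wide radial line on the disc's rim is the open mark. The knob rises 12 per clockwise turn.
- lh_knob (a joint): Angle of the left-hand knob, rad; grows as it turns clockwise seen from above. 0 is tight, the engraved line standing 1.4 rad counterclockwise of the open mark; at 1.4 the line points at the mark. Starts at 0 to 0.45; can be turned beyond 1.4 or below 0. Friction torque about 0.1 N m; it stays where it is left.
- rh_grip (a point): Centre of the grip bar of the other clamp's knob: same bar and size, ordinary right-hand thread, no engraving on it and no mark on its disc. Both clamps stand on one black plate (140 x 320 mm), 200 mm apart, a green circuit board between them; either may be at either end. x: along the bar; z: up.
- rh_knob (a joint): Angle of the plain right-hand-thread knob, rad, clockwise seen from above positive; starts at 0 and must stay there.

How it is judged:
By the outcome, as a careful person would: the job done as asked, in the order asked, and still so for the second after the job is handed in, with the robot touching nothing.
It also fails if it takes over 35 s, if anything falls off the work surface, if the arm or the gripper's body presses on something with over 40 N, if the wrist force passes 120 N, or if a joint passes its speed limit or range.

## Working session

There is one attempt and no reset: what is moved stays moved. The work goes in short steps, each a Python script; the robot and the scene stay as the last script left them, time stands still between calls to the robot, and variables do not carry over. Pictures are saved under pics/ and viewed, and the job is handed in when it is done.

```bash
ls; mkdir -p pics
python3 - <<'E'
from bench import bot,imaging
import cv2
for n in("top","side","wrist"):
    m=imaging.camera_model(n);print(n,m)
    cv2.imwrite(f"pics/{n}0.png",imaging.capture(n))
print(bot.get_state())
E
```

```text
pics
top {'K': array([[416.84732669,   0.        , 318.15183896],
       [  0.        , 416.84732669, 194.98486496],
       [  0.        ,   0.        ,   1.        ]]), 'position': array([486.33907482,  62.81433169, 730.40665166]), 'rotation': array([ 0.14158598, -0.00906965, -1.55133063])}
side {'K': array([[456.84115104,   0.        , 316.61064184],
       [  0.        , 456.84115104, 201.43478788],
       [  0.        ,   0.        ,   1.        ]]), 'position': array([ 490.23921281, -572.40054491,  469.0752445 ]), 'rotation': array([ 1.00682545, -0.01537644, -0.11882593])}
wrist {'K': array([[292.78124926,   0.        , 318.73217643],
       [  0.        , 292.78124926, 197.28702552],
       [  0.        ,   0.        ,   1.        ]]), 'position': array([150.51258148, 532.91719738, 372.71686144]), 'rotation': array([-2.81758383e-01,  9.29923420e-04,  1.16632150e+00])}
{'t': 0.15, 'qpos': array([ 1.03180739e+00,  3.26791573e-01, -1.93325802e-01,  1.05199475e+00,
       -6.22923540e-06,  1.43662772e+00]), 'joint_velocities': array([-0.00133831, -0.00066868,  0.00324955, -0.00040777, -0.00225975,
        0.00013291]), 'effort': array([ 9.45441025e-04, -4.43704498e+01,  2.62664509e+01,  1.04044678e-02,
       -1.26721320e-04, -4.06068310e-06]), 'tcp_pos': array([216.37439568, 505.18719361, 230.68271655]), 'orientation': array([-3.14028785e+00, -1.69835738e-04,  2.73677222e+00]), 'contact_force': array([ 0.1411598 ,  0.4160079 , -0.70783774]), 'wrist_torque': array([ 0.01174179, -0.01313096,  0.00661484]), 'opening': 0.9984275023351332}
```

View pics/top0.png

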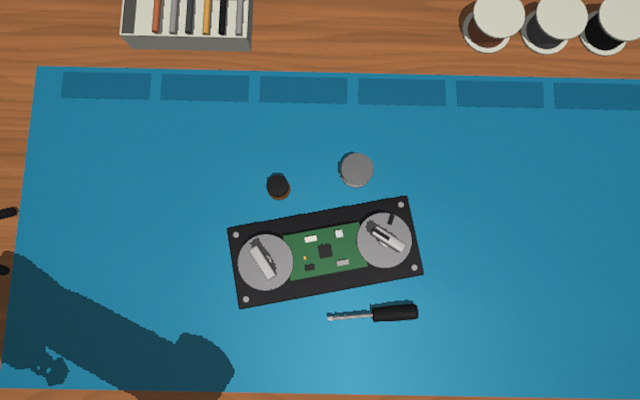

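View pics/side0.png

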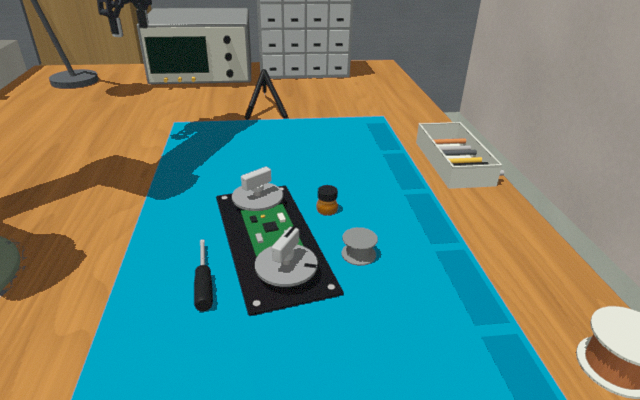

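The engraved knob and the marked disc are on the right in the top view (disc about (384,240), mark about (391,218)). In the side view it is the near one. I'll zoom in on it.

Run:
```python
import cv2,numpy as np
a=cv2.imread("pics/top0.png")[200:280,340:430]
b=cv2.imread("pics/side0.png")[215:300,240:340]
a=cv2.resize(a,(400,356),interpolation=cv2.INTER_NEAREST);b=cv2.resize(b,(400,340),interpolation=cv2.INTER_NEAREST)
c=np.zeros((356,800,3),np.uint8);c[:,:400]=a;c[:340,400:]=b
cv2.imwrite("pics/zoom0.png",c)
```

```text
(no output)
```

View pics/zoom0.png

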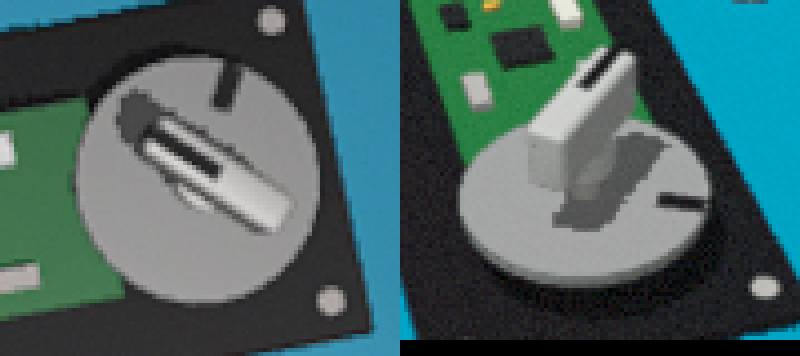

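```bash
cat > h.py <<'E'
import numpy as np,cv2
from scipy.spatial.transform import Rotation as R
from bench import bot,solve_ik,imaging
def ray(m,uv):
    K=np.asarray(m["K"]);d=np.linalg.solve(K,[uv[0],uv[1],1.0]);d=d*[1,-1,-1]
    return np.asarray(m["position"]),R.from_euler("xyz",m["rotation"]).apply(d/np.linalg.norm(d))
def onplane(m,uv,z):
    o,d=ray(m,uv);return o+d*(z-o[2])/d[2]
def tri(rs):
    A=sum(np.eye(3)-np.outer(d,d) for o,d in rs);b=sum((np.eye(3)-np.outer(d,d))@o for o,d in rs)
    return np.linalg.solve(A,b)
def proj(m,p):
    q=R.from_euler("xyz",m["rotation"]).inv().apply(np.asarray(p)-m["position"])*[1,-1,-1]
    x=np.asarray(m["K"])@q;return x[:2]/x[2]
E
python3 - <<'E'
from h import *
T,S=imaging.camera_model("top"),imaging.camera_model("side")
# zoom->pixels: top scale 400/90, side 4
t=lambda u,v:(340+(u+.5)*90/400-.5,200+(v+.5)*80/356-.5); s=lambda u,v:(240+(u-400+.5)/4-.5,215+(v+.5)/4-.5)
for n,a,b in [("disc",t(199,180),s(585,197)),("line end",t(152,146),s(603,50)),("line inner",t(217,170),s(585,84)),("mark out",t(233,62),s(708,205)),("mark in",t(223,106),s(658,199))]:
    ra,rb=ray(T,a),ray(S,b);p=tri([ra,rb]);print(n,p,proj(T,p)-a)
E
```

```text
disc [512.89134548 -53.55508753  32.32873507] [ 0.00548867 -0.35938135]
line end [522.28971954 -29.07049374  80.51149599] [ 0.0047983  -0.17805067]
line inner [514.33518726 -51.52200852  82.27826016] [ 0.00334752 -0.19881167]
mark out [557.05282146 -66.04445611  35.30508783] [ 0.01212819 -0.22540294]
mark in [539.76053196 -61.9838258   36.27020084] [-0.00382248  0.10398173]
```

Run:
```python
from h import *
yaw=1.22-np.pi
for y in(yaw,yaw-1.4): print(solve_ik([513,-53.5,52],[np.pi,0,y]))
bot.move_ptp([513,-53.5,190],[np.pi,0,yaw])
m=imaging.camera_model("wrist");im=imaging.capture("wrist")
cv2.imwrite("pics/w1.png",im);np.save("w1.npy",m,allow_pickle=True)
s=bot.get_state();print(s["t"],s["tcp_pos"],s["orientation"],s["qpos"],m["position"],proj(m,[513,-53.5,68]))
```

```text
[-0.24709752  0.46077872 -0.51143554  0.59858206  0.         -1.46709752]
[-0.24709752  0.46077872 -0.51143554  0.59858206  0.         -0.06709752]
2.6583 [513.05927411 -52.98876245 190.04575834] [-3.14157100e+00  1.17113522e-04 -1.92085505e+00] [-2.46165975e-01  2.96083488e-01 -3.46663948e-01  9.28015207e-01
  1.14236308e-04 -1.46690358e+00] [ 487.77846167 -119.54394538  332.15460602] [317.69481497 191.13940221]
```

View pics/w1.png

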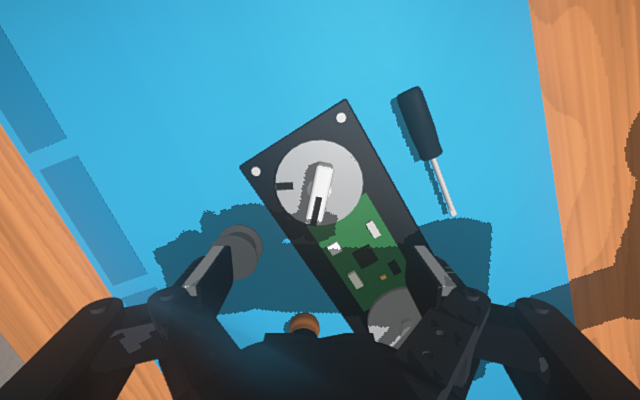

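The knob is seen clearly: bar centre about (319,190), dark line about (317,208), mark about (284,186). I'll measure these from masks.

```bash
cat > meas.py <<'E'
from h import *
def wrap(a): return (a+np.pi)%(2*np.pi)-np.pi
def measure(im,m,c,zd,zt,name):
    """disc ellipse, dark line on the bar top, mark on the disc; c: guess of axis xy"""
    g=im.max(2).astype(int); sat=im.max(2).astype(int)-im.min(2)
    bright=((g>120)&(sat<40)).astype(np.uint8)
    u0=proj(m,[*c,zd]).round().astype(int)
    rr=int(1.15*max(np.linalg.norm(proj(m,[c[0]+46*np.cos(a),c[1]+46*np.sin(a),zd])-u0) for a in (0,1,2)))
    roi=np.zeros_like(bright);cv2.circle(roi,tuple(int(v) for v in u0),rr,1,-1)
    cs,_=cv2.findContours(bright*roi,cv2.RETR_EXTERNAL,cv2.CHAIN_APPROX_NONE)
    k=max(cs,key=cv2.contourArea);hull=cv2.convexHull(k)
    e=cv2.fitEllipseDirect(hull); 
    w=np.array([onplane(m,p[0].astype(float),zd)[:2] for p in hull])
    A=np.c_[2*w,np.ones(len(w))];x=np.linalg.lstsq(A,(w**2).sum(1),rcond=None)[0]
    r=np.sqrt(x[2]+x[0]**2+x[1]**2);disc=x[:2]
    print("disc",disc,"r",r)
    z=cv2.resize(im[u0[1]-60:u0[1]+60,u0[0]-60:u0[0]+60],(600,600),interpolation=cv2.INTER_CUBIC)
    cv2.imwrite(f"pics/{name}.png",z);print("crop origin",u0-60,"x5")
    dark=((g<90)&(sat<40)).astype(np.uint8)
    n,lab,st,cen=cv2.connectedComponentsWithStats(dark*roi)
    for i in range(1,n):
        if 12<st[i,4]<600: print(i,st[i],cen[i], "disc",onplane(m,cen[i],zd)[:2],"top",onplane(m,cen[i],zt)[:2])
    return disc
E
python3 - <<'E'
from meas import *
im=cv2.imread("pics/w1.png");m=np.load("w1.npy",allow_pickle=True).item()
measure(im,m,[513,-53.5],35,81,"w1z")
E
```

```text
disc [512.14763947 -52.25117617] r 45.56143314850673
crop origin [258 123] x5
```

View pics/w1z.png

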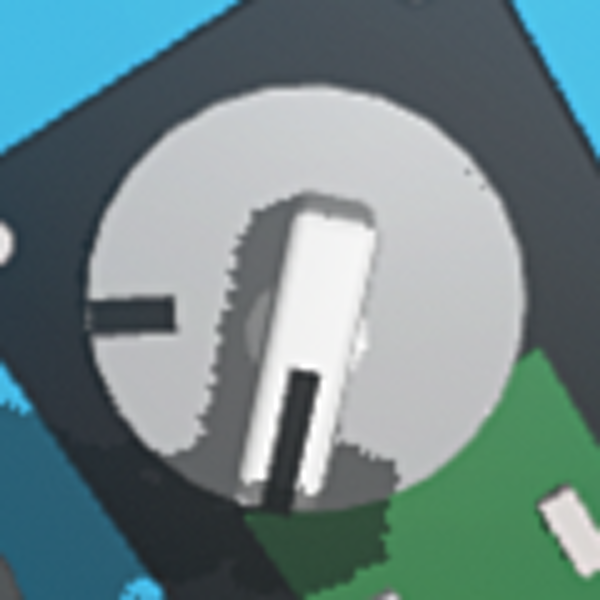

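Run:
```python
from meas import *
m=np.load("w1.npy",allow_pickle=True).item()
p=lambda u,v,z:onplane(m,(258+(u+.5)/5-.5,123+(v+.5)/5-.5),z)[:2]
ang=lambda a,b:np.arctan2(*(b-a)[::-1])
for n,a,b in [("lineL",(288,372),(265,480)),("lineR",(320,375),(294,490)),("barL",(298,215),(247,475)),("barR",(375,230),(320,490))]:
    A,B=p(*a,81),p(*b,81);print(n,A,B,ang(A,B))
D=np.array([512.15,-52.25])
for q in[(88,317),(176,314),(130,315)]: P=p(*q,35);print("mark",P,ang(D,P))
P=p(304,372,81),p(279,488,81);print(P,ang(*P),[ang(D,x) for x in P])
P=[p(*q,81) for q in[(298,210),(375,228),(247,482),(320,494)]];print("bar centre",np.mean(P,0),P)
```

```text
lineL [515.71335926 -52.4274855 ] [526.7549623  -34.61516799] 1.015883079749803
lineR [510.53432801 -49.94412444] [522.45375348 -30.97555529] 1.009771804285225
barL [504.29314967 -78.39323817] [529.49854388 -36.64814566] 1.0275925299768045
barR [492.63352876 -71.3392695 ] [517.98701422 -29.34622112] 1.0276208497760992
mark [555.96478275 -65.69164476] -0.2976683519943185
mark [538.44703785 -59.98783381] -0.28617081778112374
mark [547.55564702 -63.08191917] -0.2968952056597299
(array([513.02889834, -51.44818619]), array([524.89530094, -32.28096206])) 1.0164519381966428 [np.float64(0.739566072345658), np.float64(1.002723386328243)]
bar centre [511.18518857 -53.71861506] [array([503.99253387, -79.21333338]), array([492.51736098, -71.67115835]), array([529.97835584, -35.37751291]), array([518.25250358, -28.61245559])]
```

Run:
```python
from h import *
y=1.02-np.pi
bot.movel([512.2,-52.3,110],[np.pi,0,y],max_speed=100)
print(bot.get_state()["t"])
print(bot.movel([512.2,-52.3,50],max_speed=50,threshold=8))
s=bot.get_state();print(s["t"],s["tcp_pos"],s["orientation"][2],s["contact_force"])
bot.grip(0.0,40)
s=bot.get_state();print(s["t"],s["tcp_pos"],s["orientation"],s["contact_force"],s["wrist_torque"],s["opening"])
cv2.imwrite("pics/s2.png",imaging.capture("side"));cv2.imwrite("pics/w2.png",imaging.capture("wrist"))
```

```text
3.6083
False
4.9583 [512.51050031 -52.35867888  50.33902283] -2.1215520308818823 [ 0.32865586  0.86558585 -0.24485787]
5.575 [512.92662585 -52.69465584  50.39355318] [-3.14001697e+00  1.61202824e-06 -2.12170225e+00] [ 0.5142098  -0.87621591  1.52549026] [-0.30841354 -0.26202057  0.01690794] 0.24905949376454647
```

View pics/s2.png

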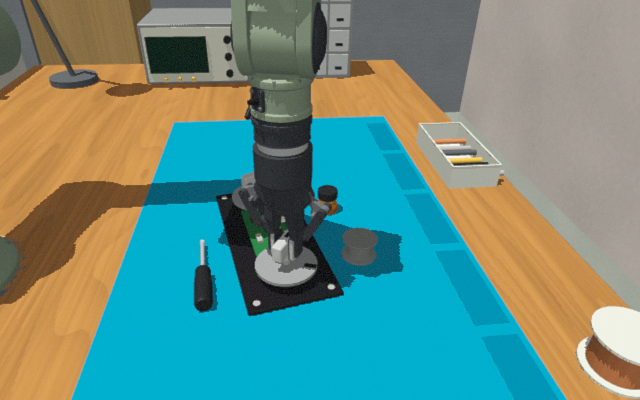

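View pics/w2.png

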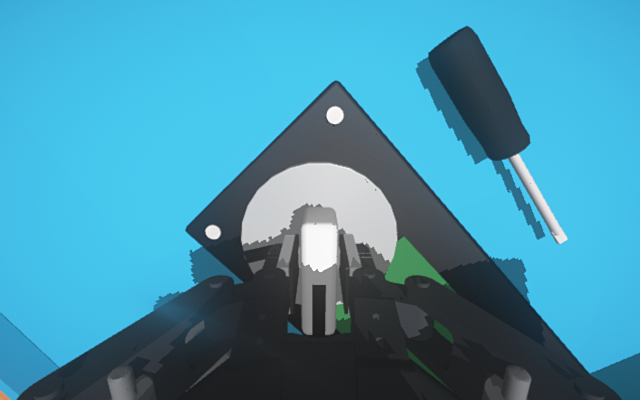

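Gripped squarely: the bar lies between the pads at about (319,260), with the line towards the gripper. Next I turn most of the way, following the rise.

Run:
```python
from h import *
s=bot.get_state();p0=np.array([512.2,-52.3,50.]);y0=1.02-np.pi
for k in range(1,6):
    a=0.25*k
    bot.movel(p0+[0,0,12*a/2/np.pi],[np.pi,0,y0-a],max_speed=0.7)
    s=bot.get_state();print(round(s["t"],2),s["tcp_pos"].round(2),(s["orientation"][2]-y0+np.pi)%(2*np.pi)-np.pi,s["contact_force"].round(1),s["wrist_torque"].round(2),round(s["opening"],3))
cv2.imwrite("pics/w3.png",imaging.capture("wrist"))
```

```text
6.08 [512.7  -52.51  50.82] -0.2480780421060187 [ 0.5 -0.2  4.4] [-0.29 -0.21 -0.04] 0.251
6.47 [512.53 -52.31  51.27] -0.4972900763107706 [ 1.2 -1.1  5.3] [-0.18 -0.12 -0.06] 0.245
6.88 [512.4  -52.02  51.72] -0.7471051245442011 [ 0.7 -0.8  6.1] [-0.04 -0.14 -0.  ] 0.25
7.28 [512.37 -51.78  52.19] -0.9969334815024551 [0.8 0.6 6. ] [ 0.07 -0.12 -0.04] 0.253
7.67 [512.39 -51.49  52.68] -1.2467344609389919 [0.7 0.4 6.6] [ 0.28 -0.17 -0.02] 0.252
```

View pics/w3.png

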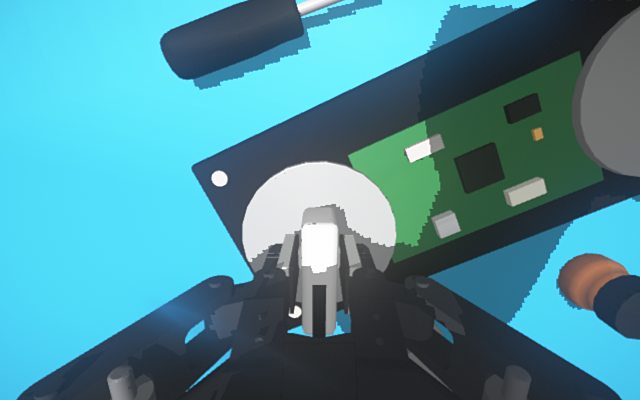

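The knob turned with the tool. I'll release, rise and measure what is left.

Run:
```python
from meas import *
y=1.02-np.pi-1.25
bot.grip(1.0)
bot.movel([512.2,-52.3,105],[np.pi,0,y],max_speed=100)
# stand back along tool x's opposite so that the camera (on tool +x side) looks steeply at the knob
d=-45*np.array([np.cos(y),np.sin(y)])
bot.movel([512.2+d[0],-52.3+d[1],150],max_speed=100)
bot.dwell(.2)
m=imaging.camera_model("wrist");im=imaging.capture("wrist");np.save("w4.npy",m,allow_pickle=True)
cv2.imwrite("pics/w4.png",im);cv2.imwrite("pics/t4.png",imaging.capture("top"))
print(bot.get_state()["t"],m["position"])
measure(im,m,[512.2,-52.3],35,83,"w4z")
```

```text
10.125 [485.65587401 -46.48019038 291.67900161]
disc [512.3897832  -51.80464634] r 45.743184083167364
crop origin [259  85] x5
```

View pics/w4.png

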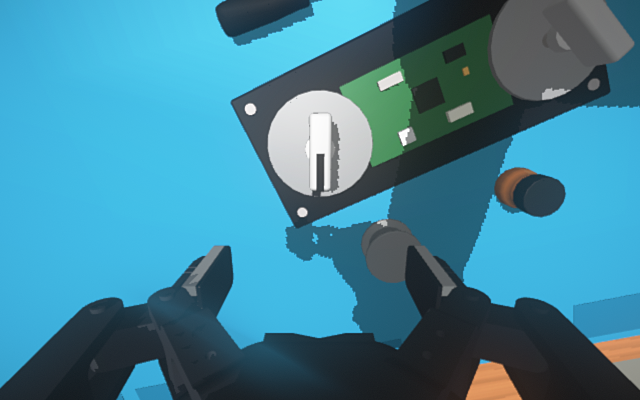

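View pics/w4z.png

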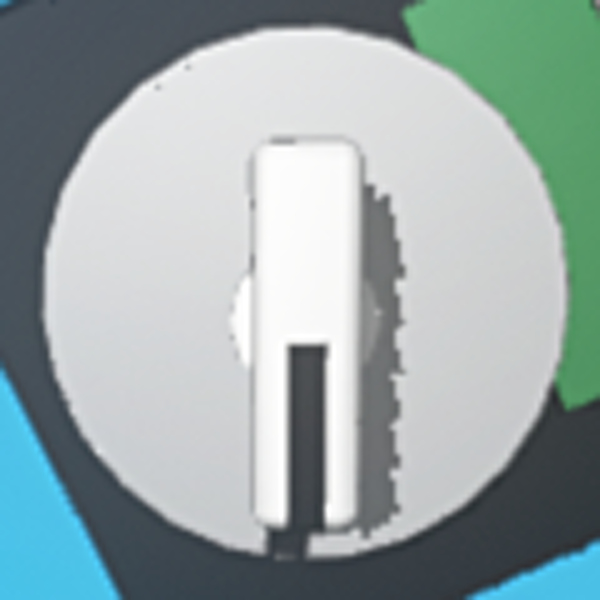

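The line now stands almost over the mark: line (309,345) to (306,530), mark centre about (287,550) in the zoom. A small turn remains, so I compute it.

Run:
```python
from meas import *
m=np.load("w4.npy",allow_pickle=True).item()
p=lambda u,v,z:onplane(m,(259+(u+.5)/5-.5,85+(v+.5)/5-.5),z)[:2]
ang=lambda a,b:np.arctan2(*(b-a)[::-1])
for n,a,b in [("line",(309,347),(306,528)),("barL",(255,155),(252,510)),("barR",(361,155),(357,515))]:
    A,B=p(*a,83),p(*b,83);print(n,A,B,ang(A,B))
D=np.array([512.39,-51.8]);
P=[p(*q,83) for q in[(255,140),(361,140),(252,528),(358,530)]];print("bar centre",np.mean(P,0))
for q in[(287,554),(288,540),(266,553),(308,549)]: P=p(*q,35);print("mark",P,ang(D,P),np.linalg.norm(P-D))
```

```text
line [513.34613786 -51.61096344] [539.17511778 -58.05941707] -0.2446582914806741
barL [486.02357945 -52.88134973] [534.7092509  -65.15985083] -0.2470476897936842
barR [489.33666958 -38.70842399] [538.95904692 -50.31391022] -0.22974657787285016
bar centre [512.52159429 -51.79149015]
mark [555.46453948 -65.20195269] -0.3016398923555967 45.11128780831204
mark [552.93504815 -64.41711095] -0.30168866492390817 42.462835731505024
mark [554.40935891 -68.88213044] -0.3861229906347608 45.35885474528661
mark [555.41515226 -61.26358129] -0.2165070257055942 44.0536388762428
```

Run:
```python
from meas import *
p=np.array([512.4,-51.9,52.4]);y=-0.237-np.pi
bot.movel([p[0],p[1],108],[np.pi,0,y],max_speed=100)
bot.movel(p,max_speed=60,threshold=10)
bot.grip(0.0,40)
s=bot.get_state();print(s["t"],s["orientation"][2]-np.pi,s["contact_force"])
y=-0.298-np.pi
bot.movel(p+[0,0,.12],[np.pi,0,y],max_speed=.3); bot.dwell(.2)
s=bot.get_state();print(s["t"],s["orientation"][2]-np.pi,s["wrist_torque"])
bot.grip(1.0)
bot.movel([p[0],p[1],105],[np.pi,0,y],max_speed=100)
d=-45*np.array([np.cos(y),np.sin(y)])
bot.movel([p[0]+d[0],p[1]+d[1],150],max_speed=100)
bot.dwell(.2)
m=imaging.camera_model("wrist");im=imaging.capture("wrist");np.save("w5.npy",m,allow_pickle=True)
cv2.imwrite("pics/w5.png",im)
print(bot.get_state()["t"],m["position"])
measure(im,m,[512.2,-52.3],35,83,"w5z")
```

```text
12.5833 -0.23674443358147546 [-1.0848704   2.31367978  5.30860672]
13.0333 -0.2962124112372946 [ 0.61817787  0.1658559  -0.07976443]
15.3833 [486.31437326 -44.37535381 291.67874659]
disc [512.45085245 -51.80473759] r 45.72307166910681
crop origin [259  85] x5
```

View pics/w5z.png

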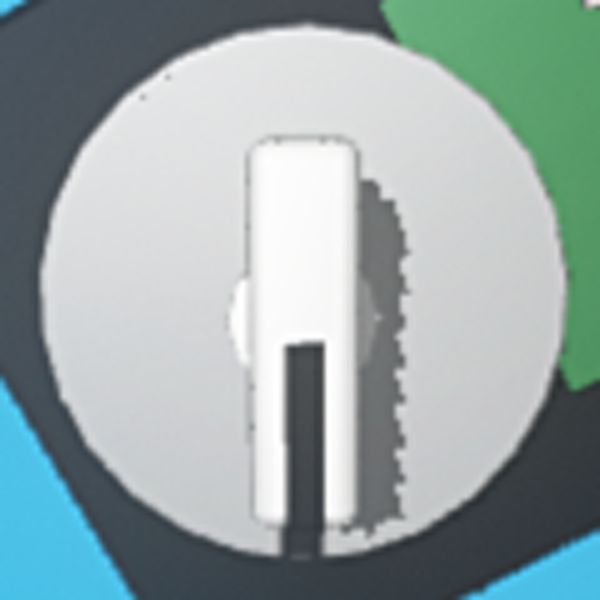

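Run:
```python
from meas import *
m=np.load("w5.npy",allow_pickle=True).item()
p=lambda u,v,z:onplane(m,(259+(u+.5)/5-.5,85+(v+.5)/5-.5),z)[:2]
ang=lambda a,b:np.arctan2(*(b-a)[::-1])
for n,a,b in [("line",(305.5,347),(306,520)),("barL",(249,155),(250,510)),("barR",(359,155),(358,510))]:
    A,B=p(*a,83),p(*b,83);print(n,ang(A,B))
D=np.array([512.45,-51.8])
for q in[(302,552),(302.5,540)]: P=p(*q,35);print("mark",ang(D,P))
# top view, mark
im=imaging.capture("side");cv2.imwrite("pics/s5.png",im);cv2.imwrite("pics/s5z.png",cv2.resize(im[170:300,200:340],(700,590),interpolation=cv2.INTER_CUBIC))
```

```text
line -0.2937795378440117
barL -0.30444403291483896
barR -0.2894734418579384
mark -0.3017811238966919
mark -0.29987732824048824
```

View pics/s5z.png

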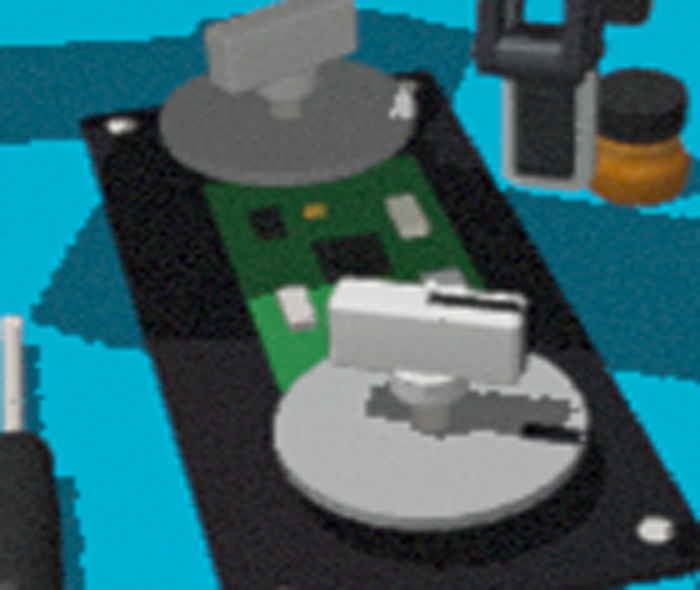

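The side view agrees: the engraved line (430–525, 290–303) stands over and parallel to the mark (525–580, 435). The angles match to about 0.005 rad, and the gripper is clear of everything.

Run:
```python
from h import *
s=bot.get_state();print(s["t"],s["contact_force"])
bot.sign_off()
```

```text
15.4333 [-0.01192878 -0.21073953 -0.49947198]
the job is handed in; nothing more can be done
```

I turned the left-hand knob clockwise by about 1.31 rad to its open mark, and handed the job in at 15.4 s with the gripper open and clear. I did it in two grips, a main turn of 1.25 rad and a final trim of 0.06 rad, raising the tool with the thread each time.

- **Alignment:** in the last wrist picture the engraved line points to −0.294 rad and the bar edges average −0.297 rad. The mark is at −0.301 rad, so the knob is within about 0.01 rad and slightly short rather than past. The side view agrees.
- **Other clamp:** the arm never came near the plain knob. I did not measure its angle again at the end.
- **Disagreement:** my first rough estimate from the top and side cameras put the line about 0.2 rad off. I replaced it with the closer wrist-camera measurement before gripping.

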